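# Find and flag the loose hold-down clamp

## Robot

A 6-joint arm with a two-finger parallel gripper is mounted at the origin on the work surface. World frame = base frame: x ahead of the robot, y to its left, z up, the work surface at z = 0. Lengths are in mm, angles in rad, forces in N, time in s.
With the tool pointing down it reaches from about 350 to 775 mm from the base axis. Payload 7.3 kg.
Tool frame: the origin (TCP) lies on the centre line of the jaws, within the pads' length; the fingertips stand finger_overhang ahead of it and the grasp point (between the pads) lies 8 mm behind it (finger_overhang is the distance from the TCP to the fingertips, in mm); z points along the fingers, y is the line along which they close (so a half turn about z gives the same grasp; the last joint's range is limited). The gripper opens to 92 mm and grips with 3 to 60 N. Pads are 19 mm wide; open, the fingers measure 130 mm over their backs; the gripper's body (75 mm by 190 mm) begins 47 mm behind the grasp point.
Start: joints at [1.031, 0.342, 1.524, -0, 1.275, -0.146], TCP at [201.43, 484.84, 237.741] pointing down, gripper open.
Joint ranges: [-2.53, 2.53], [-0.77, 2.02], [0.04, 2.7], [-1, 4.14], [0.28, 2.66], [-3.11, 3.11]. Speed limits (rad/s): [2.57, 2.57, 3.14, 3.14, 3.14, 3.14].

## Interface

Orientations are given as [roll, pitch, yaw] about the fixed x, y, z axes, in that order (R = Rz(yaw) Ry(pitch) Rx(roll)).
In Python, from plant import get_obs, capture, close_job, finger_overhang gives the robot as it stands.
- The arm moves only by the shell command python3 -m inch 'ROWS'. ROWS is JSON, one flat list of numbers, 7 for each row, row after row: the turn, a rotation vector about the tool's x, y, z scaled (see below), then the shift along the tool's x, y, z scaled (see below), then the closure, from -1 (fully open) to 1 (shut). In form: [ax, ay, az, tx, ty, tz, gripper, ax, ay, az, tx, ty, tz, gripper, ...]. A call has 1 to 10 rows; each row shifts and turns the commanded pose from where the row before left it, along the tool's axes as they then stand; what a row does not reach is not made up. The controller multiplies each number of a shift by 0.8 m and each number of a turn by 1.5 rad. A row lasts 1/12 s, in which the tool goes at most 41.7 mm and 7.16 degrees, less where a joint would pass 70% of its speed; a pose out of reach is approached as far as the arm can. A call with a number of a shift or a turn outside -1 to 1 is refused whole. A call with a gripper value outside its range is refused whole. The fingers move at their own pace and stop on an object; the grip force is fixed at half the most. Time passes only in rows, so rows that do not move let the fingers close. It gives the time, the measured TCP pose, the force, the opening and the grip force at its end, in the units of the state.
- get_obs(): the state, without advancing time (a new reading comes with each control period).
- capture(name): name is "side" or "top" or "wrist"; returns a dict with "image" (480x640x3 uint8, red, green, blue), "mtx" (3x3 intrinsics, pixels), "pose" (4x4, takes a point from camera to world coordinates). Camera axes: x right, y up, looking along -z (the intrinsics and any distortion apply to the point x, -y, -z); pixel columns grow to the right and rows downward; lengths in mm; the calibration is good to about 2 mm. The wrist camera is an equidistant fisheye: a pixel r from the principal point sees the ray r / f radians off the axis. A picture is of the moment at which its call begins. There is no depth.
- close_job(): hands the job in; it is judged then, once.
The state is a dict: "time": time; "joint_positions": joint angles; "dq": joint speeds; "tau": joint torques, N m; "tool_pos": TCP position; "tcp_rot": TCP orientation; "contact_force": force on the tool from outside, world axes, zero at the start; "moment": the same for the moment, N m; "grip_width": finger opening in mm; "finger_force": force on a finger pad.
Only numpy, scipy, OpenCV 4.12 (cv2) and the standard library are available. Lean on these libraries where they do the work, as an engineer would, in place of code of your own. Each camera call takes 0.05 s, during which the arm holds its last target. There are 200 camera calls.

## Task

Check the three clamp levers that hold the plaster panel, one after another from the robot's left to its right: lean with the fingertips on the end of each orange handle in the clockwise direction (seen from above) with a steady push of about 10 N for half a second, never more than 25 N; a sound one holds, and the one loose one slips round, so push that one on clockwise to some 15 degrees or more so that there is no doubt. When all three have been tried, stand the red marker upright in the white dish of the loose clamp and let go, turning no lever anticlockwise and leaving the mallet, rosette and cup where they are.

Things in the scene. Friction and masses are not known exactly. Their poses are not given: they have to be found in the camera images.
- board: Fixed wooden carving board, 400 x 460 x 18 mm, a white plaster panel (top 48 mm above the table) on its far half. Origin: centre of its underside, on the table; x away from the robot, y to the robot's left, both turned up to 0.15 rad. Three alike clamps stand in a row along y on its near half, about 140 mm apart; which name stands left, middle or right changes from run to run.
- grip_a (a point): Orange handle bar of a clamp lever, 14 mm wide, 20 mm high. Origin: the push point, at half its height, 78 mm above the table, 65 mm from the lever's upright pivot. From there the bar runs 20 mm along its own -x to its free end (roughly towards the robot) and 56 mm along +x to the black hub. Clockwise moves it towards its own +y: push its -y face. Open space under it down to the board.
- grip_b (a point): Orange handle bar of a clamp lever, 14 mm wide, 20 mm high. Origin: the push point, at half its height, 78 mm above the table, 65 mm from the lever's upright pivot. From there the bar runs 20 mm along its own -x to its free end (roughly towards the robot) and 56 mm along +x to the black hub. Clockwise moves it towards its own +y: push its -y face. Open space under it down to the board.
- grip_c (a point): Orange handle bar of a clamp lever, 14 mm wide, 20 mm high. Origin: the push point, at half its height, 78 mm above the table, 65 mm from the lever's upright pivot. From there the bar runs 20 mm along its own -x to its free end (roughly towards the robot) and 56 mm along +x to the black hub. Clockwise moves it towards its own +y: push its -y face. Open space under it down to the board.
- lever_a (a joint): Angle of that clamp's lever in rad, 0 at the start (handle in line with pivot and dish), growing clockwise seen from above (the tightening way), from -0.6 to 0.9. A sound lever does not turn under 30 N at the push point (breakaway 2.4 N m) and is rigid: touch it slowly. Exactly one of the three is loose: it slips at 2 to 3 N there (0.15 N m) and stays where it is left.
- lever_b (a joint): Angle of that clamp's lever in rad, 0 at the start (handle in line with pivot and dish), growing clockwise seen from above (the tightening way), from -0.6 to 0.9. A sound lever does not turn under 30 N at the push point (breakaway 2.4 N m) and is rigid: touch it slowly. Exactly one of the three is loose: it slips at 2 to 3 N there (0.15 N m) and stays where it is left.
- lever_c (a joint): Angle of that clamp's lever in rad, 0 at the start (handle in line with pivot and dish), growing clockwise seen from above (the tightening way), from -0.6 to 0.9. A sound lever does not turn under 30 N at the push point (breakaway 2.4 N m) and is rigid: touch it slowly. Exactly one of the three is loose: it slips at 2 to 3 N there (0.15 N m) and stays where it is left.
- dish_a (a point): Centre of the inner floor of the white round dish on that clamp's steel strap, 62 mm above the table, 58 mm beyond the lever's pivot (on the clamp's +x, away from the robot). Dish 48 mm wide inside, wall 4 mm thick, 6 mm high above the floor. Strap 46 mm wide, its top 60 mm above the table, from 30 mm before the pivot to 125 mm beyond; black hub 28 mm across, its top 90 mm above the table. z up.
- dish_b (a point): Centre of the inner floor of the white round dish on that clamp's steel strap, 62 mm above the table, 58 mm beyond the lever's pivot (on the clamp's +x, away from the robot). Dish 48 mm wide inside, wall 4 mm thick, 6 mm high above the floor. Strap 46 mm wide, its top 60 mm above the table, from 30 mm before the pivot to 125 mm beyond; black hub 28 mm across, its top 90 mm above the table. z up.
- dish_c (a point): Centre of the inner floor of the white round dish on that clamp's steel strap, 62 mm above the table, 58 mm beyond the lever's pivot (on the clamp's +x, away from the robot). Dish 48 mm wide inside, wall 4 mm thick, 6 mm high above the floor. Strap 46 mm wide, its top 60 mm above the table, from 30 mm before the pivot to 125 mm beyond; black hub 28 mm across, its top 90 mm above the table. z up.
- marker: Loose red plastic marker, 64 mm tall, 50 g, standing on the table to the right of the board: round foot 34 mm across and 8 mm high, thin neck 16 mm across, round head 28 mm across from 38 to 64 mm above its foot. Origin: centre of the foot's underside; z up.
- mallet: Bystander: wooden mallet lying to the left of the board; head 64 mm across, 110 mm long, handle to 140 mm from the origin along its -x. Origin on the table.
- rosette: Bystander: small round plaster rosette, 80 mm across, 20 mm high, lying to the right of the board. Origin: centre of its underside.
- pot: Bystander: blue ceramic cup, 70 mm across, 80 mm high, to the left of the board. Origin: centre of its underside.
There are look-alikes about, which are no part of the job. Of the things shaped like the marker, the red one is meant.

How it is judged (in metres and radians):
On the way, in this order (a step that is already met when the one before it is completed fails the run):
1. the left lever has been tried clockwise with the fingers: it holds against more than 6 N, or it has slipped more than 0.2 rad (((y of dish_a in the frame of board between 0.07 and 0.3 m and y of the grasp point in the frame of grip_a below 0 m and (contact force between the fingers and lever_a above 6 N or value of joint lever_a above 0.2 rad)) or (y of dish_b in the frame of board between 0.07 and 0.3 m and y of the grasp point in the frame of grip_b below 0 m and (contact force between the fingers and lever_b above 6 N or value of joint lever_b above 0.2 rad)) or (y of dish_c in the frame of board between 0.07 and 0.3 m and y of the grasp point in the frame of grip_c below 0 m and (contact force between the fingers and lever_c above 6 N or value of joint lever_c above 0.2 rad)))), for 0.1 s.
2. the middle lever has been tried clockwise with the fingers: it holds against more than 6 N, or it has slipped more than 0.2 rad (((y of dish_a in the frame of board between -0.07 and 0.07 m and y of the grasp point in the frame of grip_a below 0 m and (contact force between the fingers and lever_a above 6 N or value of joint lever_a above 0.2 rad)) or (y of dish_b in the frame of board between -0.07 and 0.07 m and y of the grasp point in the frame of grip_b below 0 m and (contact force between the fingers and lever_b above 6 N or value of joint lever_b above 0.2 rad)) or (y of dish_c in the frame of board between -0.07 and 0.07 m and y of the grasp point in the frame of grip_c below 0 m and (contact force between the fingers and lever_c above 6 N or value of joint lever_c above 0.2 rad)))), for 0.1 s.
3. the right lever has been tried clockwise with the fingers: it holds against more than 6 N, or it has slipped more than 0.2 rad (((y of dish_a in the frame of board between -0.3 and -0.07 m and y of the grasp point in the frame of grip_a below 0 m and (contact force between the fingers and lever_a above 6 N or value of joint lever_a above 0.2 rad)) or (y of dish_b in the frame of board between -0.3 and -0.07 m and y of the grasp point in the frame of grip_b below 0 m and (contact force between the fingers and lever_b above 6 N or value of joint lever_b above 0.2 rad)) or (y of dish_c in the frame of board between -0.3 and -0.07 m and y of the grasp point in the frame of grip_c below 0 m and (contact force between the fingers and lever_c above 6 N or value of joint lever_c above 0.2 rad)))), for 0.1 s.
4. the marker stands in the dish of the loose clamp (((value of joint lever_a above 0.2 rad and horizontal distance between marker and dish_a below 0.012 m and z of marker in the frame of dish_a below 0.004 m and angle between marker's own z axis and vertical below 0.12 rad) or (value of joint lever_b above 0.2 rad and horizontal distance between marker and dish_b below 0.012 m and z of marker in the frame of dish_b below 0.004 m and angle between marker's own z axis and vertical below 0.12 rad) or (value of joint lever_c above 0.2 rad and horizontal distance between marker and dish_c below 0.012 m and z of marker in the frame of dish_c below 0.004 m and angle between marker's own z axis and vertical below 0.12 rad))), for 0.2 s.
At the end, for the whole second after the job is handed in: The marker stands upright (within 0.12 rad), at rest and released, on the floor of the dish of the loose clamp (within 12 mm of its centre, less than 4 mm above its floor), whose lever has been turned clockwise more than 0.2 rad; all else is in its place (((value of joint lever_a above 0.2 rad and horizontal distance between marker and dish_a below 0.012 m and z of marker in the frame of dish_a below 0.004 m and angle between marker's own z axis and vertical below 0.12 rad) or (value of joint lever_b above 0.2 rad and horizontal distance between marker and dish_b below 0.012 m and z of marker in the frame of dish_b below 0.004 m and angle between marker's own z axis and vertical below 0.12 rad) or (value of joint lever_c above 0.2 rad and horizontal distance between marker and dish_c below 0.012 m and z of marker in the frame of dish_c below 0.004 m and angle between marker's own z axis and vertical below 0.12 rad)) and linear speed of marker below 0.02 m/s); the robot touches nothing.
It fails at once if a handle is pushed or squeezed with more than 25 N (contact force between anything else and lever_a above 25 N or contact force between anything else and lever_b above 25 N or contact force between anything else and lever_c above 25 N).
It fails at once if a lever is turned anticlockwise by more than 0.08 rad (value of joint any of lever_a, lever_b, lever_c below -0.08 rad).
It fails at once if the mallet, rosette or cup is moved more than 25 mm (distance of any of mallet, rosette, pot from where it was at the start of the episode above 0.025 m).
It also fails if it takes over 72 s, if anything falls off the work surface, if the arm or the gripper's body presses on something with over 40 N, if the wrist force passes 120 N, or if a joint passes its speed limit or range.

## Working session

There is one attempt and no reset: what is moved stays moved. The work goes in short steps, Python scripts to look and compute and a shell command to move; the robot and the scene stay as the last step left them, time stands still between calls to the robot, and variables do not carry over. Pictures are saved under pics/ and viewed, at most 10 in all, crops included, and the job is handed in when it is done.

```bash
mkdir -p pics; ls
python3 - <<'E'
from plant import *
import cv2
o=get_obs();print({k:o[k] for k in('time','tool_pos','tcp_rot','contact_force','grip_width')});print(finger_overhang if not callable(finger_overhang) else finger_overhang())
for n in('top','side'):
    c=capture(n);cv2.imwrite(f'pics/{n}0.png',c['image'][:,:,::-1]);print(n,c['mtx'].tolist(),c['pose'].round(4).tolist())
E
```

```text
pics
{'time': 0.0, 'tool_pos': array([201.22371836, 484.49022823, 237.0487222 ]), 'tcp_rot': array([-3.14008312e+00, -2.02812253e-04,  2.74779674e+00]), 'contact_force': array([-1.25285249,  0.1548927 ,  0.47718344]), 'grip_width': 92.11018883930886}
11.0
top [[542.0251368688109, 0.0, 327.35361060191883], [0.0, 542.0251368688109, 240.22056843353147], [0.0, 0.0, 1.0]] [[0.0021, 0.9881, -0.1536, 334.4419], [-1.0, 0.0009, -0.0077, -12.7435], [-0.0075, 0.1536, 0.9881, 1489.1044], [0.0, 0.0, 0.0, 1.0]]
side [[529.316945088829, 0.0, 325.7101979661033], [0.0, 529.316945088829, 233.96567908741184], [0.0, 0.0, 1.0]] [[0.9123, 0.315, -0.2618, 219.26], [-0.4094, 0.7213, -0.5587, -735.1467], [0.0129, 0.6168, 0.787, 1094.0085], [0.0, 0.0, 0.0, 1.0]]
```

View pics/top0.png

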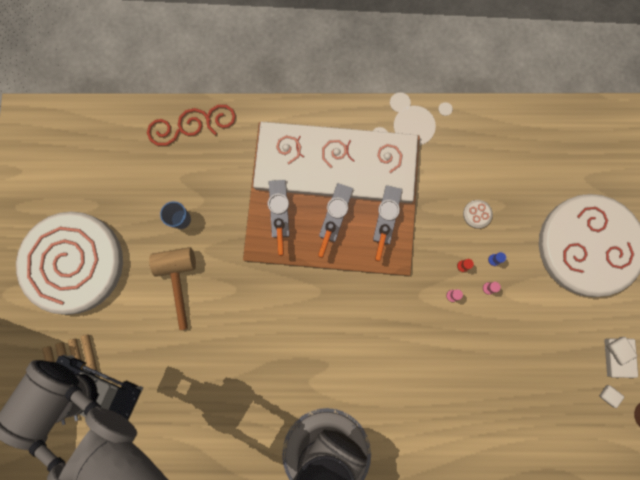

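View pics/side0.png

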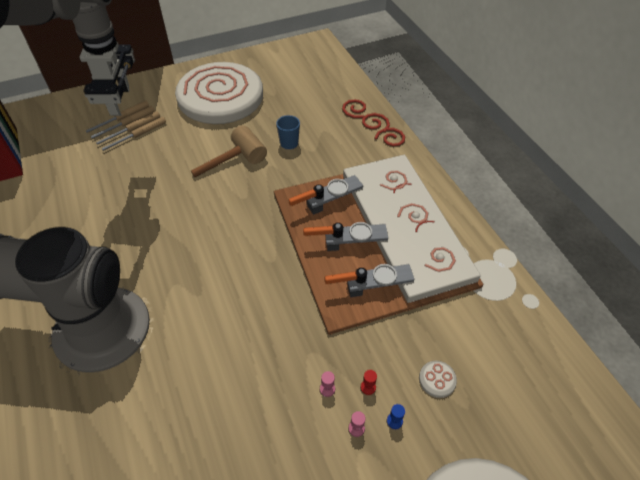

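The top view shows the levers with their handles at about (280,240), (328,242) and (383,245). Things shaped like the marker:
- red at top (466,265) / side (370,382)
- blue at (498,259)
- pink at (456,295) and (492,288)

I choose the red one and check it in enlarged crops.

Run:
```python
import cv2,numpy as np
a=cv2.imread('pics/top0.png');s=cv2.imread('pics/side0.png')
c=cv2.resize(a[175:275,260:410],None,fx=5.3,fy=5.3,interpolation=cv2.INTER_CUBIC)
cv2.imwrite('pics/c1.png',c[:, :800])
m=np.hstack([cv2.resize(a[245:305,440:510],(400,343),interpolation=cv2.INTER_CUBIC),cv2.resize(s[360:420,340:410],(400,343),interpolation=cv2.INTER_CUBIC)])
cv2.imwrite('pics/c2.png',m)
```

```text
(no output)
```

View pics/c1.png

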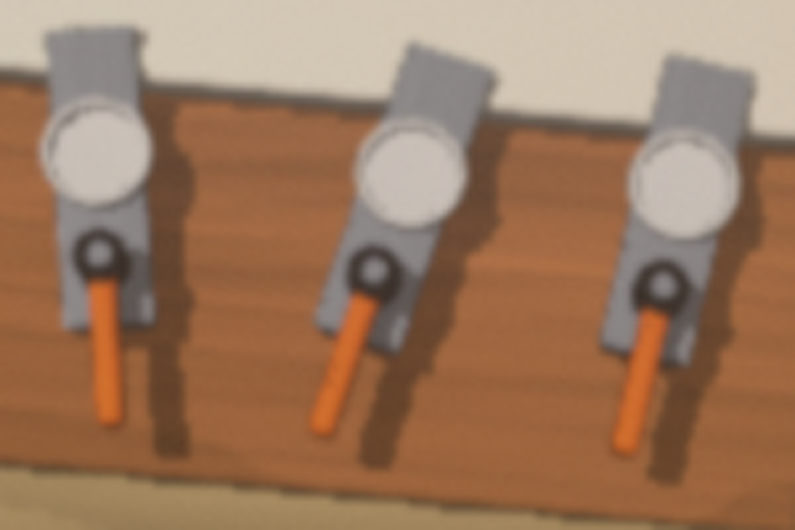

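View pics/c2.png

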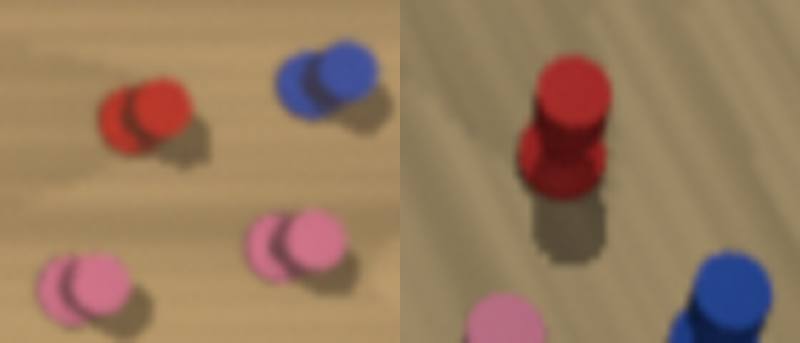

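The crops confirm the red marker: one head with its foot below it, standing apart from the blue and pink ones. In the first crop:

| | Left | Middle | Right |
|---|---|---|---|
| Dish | (98,152) | (411,173) | (684,185) |
| Hub | (100,255) | (374,270) | (661,286) |
| Handle end | (110,424) | (322,432) | (625,452) |

```bash
cat > h.py <<'E'
import numpy as np
from plant import *
from scipy.spatial.transform import Rotation as Ro
CAL={}
def ray(c,u,v,z):
    K=np.array(c['mtx']);P=np.array(c['pose'])
    d=np.linalg.inv(K)@[u,v,1];d=P[:3,:3]@(d*[1,-1,-1]);o=P[:3,3]
    return o+d*(z-o[2])/d[2]
def st():
    o=get_obs();return o,Ro.from_euler('xyz',o['tcp_rot'])
def to(p,yaw):
    "shift in tool axes (mm) and yaw turn about tool z to reach p with tool down; units of rows"
    o,R=st();T=Ro.from_euler('xyz',[np.pi,0,yaw])
    d=R.inv().apply(np.array(p)-o['tool_pos']);rv=(R.inv()*T).as_rotvec()
    dn=(T.inv()).apply(np.array(p)-o['tool_pos'])
    print('t',round(o['time'],2),'at',o['tool_pos'].round(1),o['tcp_rot'].round(3),'F',o['contact_force'].round(1),'w',round(o['grip_width'],1))
    print(' shift/800 now',(d/800).round(4),' after turn',(dn/800).round(4),' rot/1.5',(rv/1.5).round(4))
E
python3 - <<'E'
from h import *
c=capture('top');s=capture('side')
f=lambda p,z:ray(c,(p[0]+.5)/5.3-.5+260,(p[1]+.5)/5.3-.5+175,z)
for n,d,h,e in(('L',(98,152),(100,255),(110,424)),('M',(411,173),(374,270),(322,432)),('R',(684,185),(661,286),(625,452))):
    D,H,E=f(d,68),f(h,90),f(e,88);x=(D-E)[:2];x/=np.linalg.norm(x)
    print(n,'dish',D[:2].round(1),'hub',H[:2].round(1),'end',E[:2].round(1),'ang',round(np.arctan2(x[1],x[0]),3),np.linalg.norm((D-H)[:2]).round(1),'push est',(D[:2]-x*123).round(1),'end-push',((E-D)[:2]@x+123).round(1))
print(ray(c,161/5.714+440,107/5.714+245,64),ray(s,174/5.714+340,90/5.714+360,64))
for n,p in(('blue',(347,72)),('pk1',(98,283)),('pk2',(315,239))): print(n,ray(c,p[0]/5.714+440,p[1]/5.714+245,64))
E
```

```text
L dish [655.6 130.8] hub [598.4 126.7] end [514.2 120.6] ang 0.072 57.3 push est [532.9 122. ] end-push -18.7
M dish [644.8 -27.7] hub [591.   -9.1] end [510.4  16.3] ang -0.317 57.0 push est [527.9  10.6] end-push -18.5
R dish [ 638.7 -165.5] hub [ 583. -151.] end [ 500.7 -132.4] ang -0.235 57.5 push est [ 519.1 -136.8] end-push -18.9
[ 493.61613683 -373.26479002   64.        ] [ 494.95114275 -376.8669059    64.        ]
blue [ 509.99103053 -459.69338032   64.        ]
pk1 [ 412.59440517 -341.42876499   64.        ]
pk2 [ 432.86774045 -441.43995114   64.        ]
```

```bash
python3 -c "
from h import *
to([535.6,84.1,150],np.pi+.072)"
```

```text
t 0.2 at [201.3 484.6 237.3] [-3.141 -0.     2.748] F [-0.   0.3  0.1] w 91.5
 shift/800 now [-0.578  -0.3019  0.1094]  after turn [-0.3808 -0.5294  0.1092]  rot/1.5 [-6.000e-04 -2.000e-04 -3.105e-01]
```

```bash
python3 -m inch '[0,0,-0.0776,0,0,0,1, 0,0,-0.0776,0,0,0,1, 0,0,-0.0776,0,0,0,1, 0,0,-0.0776,0,0,0,1, 0,0,0,-0.0272,-0.0378,0,1, 0,0,0,-0.0272,-0.0378,0,1, 0,0,0,-0.0272,-0.0378,0,1, 0,0,0,-0.0272,-0.0378,0,1, 0,0,0,-0.0272,-0.0378,0,1, 0,0,0,-0.0272,-0.0378,0,1]'
python3 -m inch '[0,0,0,-0.0272,-0.0378,0,1, 0,0,0,-0.0272,-0.0378,0,1, 0,0,0,-0.0272,-0.0378,0,1, 0,0,0,-0.0272,-0.0378,0,1, 0,0,0,-0.0272,-0.0378,0,1, 0,0,0,-0.0272,-0.0378,0,1, 0,0,0,-0.0272,-0.0378,0,1, 0,0,0,-0.0272,-0.0378,0,1, 0,0,0,0,0,0,1, 0,0,0,0,0,0,1]'
python3 -c "
from h import *
to([535.6,84.1,70],np.pi+.072)
import cv2
cv2.imwrite('pics/w1.png',capture('wrist')['image'][:,:,::-1])"
```

```text
time: 1.03
tool_pos: [345.4, 311.7, 237.7]
tcp_rot: [3.141, 0.0, -3.069]
contact_force: [1.7, 0.5, 0.5]
grip_width: 29.1
finger_force: 0.0
time: 1.87
tool_pos: [536.2, 82.9, 237.0]
tcp_rot: [3.141, -0.001, -3.073]
contact_force: [-0.1, 1.1, -0.8]
grip_width: 0.2
finger_force: 0.0
t 1.87 at [536.2  82.9 237. ] [ 3.141e+00 -1.000e-03 -3.073e+00] F [-0.1  1.1 -0.8] w 0.2
 shift/800 now [0.0004 0.0015 0.2088]  after turn [0.0007 0.0016 0.2088]  rot/1.5 [ 0.0002 -0.0007 -0.0024]
```

View pics/w1.png

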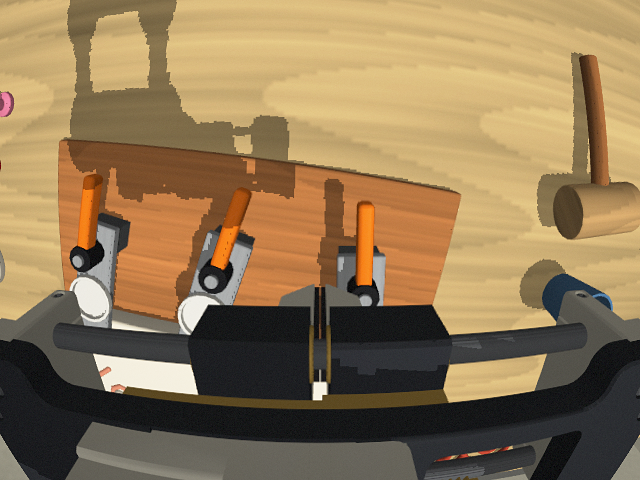

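The wrist view shows the closed fingers at (320,290). They are beside the left handle at (366,240), on its clockwise side, over free space. I descend.

```bash
python3 -m inch '[0,0,0,0,0,0.042,1, 0,0,0,0,0,0.042,1, 0,0,0,0,0,0.042,1, 0,0,0,0,0,0.042,1, 0,0,0,0,0,0.041,1, 0,0,0,0,0,0,1, 0,0,0,0,0,0,1]'
python3 -m inch '[0,0,0,0,0.0025,0,1, 0,0,0,0,0.0025,0,1,0,0,0,0,0.0025,0,1,0,0,0,0,0,0,1]'
```

```text
time: 2.5
tool_pos: [534.1, 85.6, 70.0]
tcp_rot: [3.141, -0.004, -3.068]
contact_force: [0.9, 0.6, 0.4]
grip_width: 0.5
finger_force: 0.0
time: 2.83
tool_pos: [536.0, 91.0, 72.2]
tcp_rot: [3.142, 0.003, -3.069]
contact_force: [-0.9, 0.4, -0.0]
grip_width: 0.4
finger_force: 0.0
```

```bash
for i in 1; do :; done
python3 -m inch '[0,0,0,0,0.00125,0,1,0,0,0,0,0.00125,0,1,0,0,0,0,0,0,1]' | grep -E "pos|force"
python3 -m inch '[0,0,0,0,0.00125,0,1,0,0,0,0,0,0,1]' | grep -E "pos|contact"
python3 -m inch '[0,0,0,0,0.00125,0,1,0,0,0,0,0,0,1]' | grep -E "pos|contact"
```

```text
tool_pos: [535.2, 92.6, 70.8]
contact_force: [0.8, -0.1, -0.3]
finger_force: 0.0
tool_pos: [535.0, 93.5, 70.5]
contact_force: [-0.2, -0.7, -0.5]
tool_pos: [534.9, 94.5, 70.5]
contact_force: [0.2, 0.1, -0.0]
```

```bash
python3 -m inch '[0,0,0,0,0.00125,0,1,0,0,0,0,0,0,1]' | grep -E "pos|contact"
python3 -m inch '[0,0,0,0,0.00125,0,1,0,0,0,0,0,0,1]' | grep -E "pos|contact"
python3 -m inch '[0,0,0,0,0.00125,0,1,0,0,0,0,0,0,1]' | grep -E "pos|contact"
```

```text
tool_pos: [534.8, 95.5, 70.5]
contact_force: [-1.3, 0.1, 0.4]
tool_pos: [534.8, 96.5, 70.5]
contact_force: [0.5, 0.0, 0.3]
tool_pos: [534.8, 96.7, 70.5]
contact_force: [-0.4, -5.2, 0.3]
```

```bash
python3 -m inch '[0,0,0,0,0.0007,0,1,0,0,0,0,0,0,1]' | grep -E "pos|contact"
```

```text
tool_pos: [534.8, 96.8, 70.5]
contact_force: [0.4, -8.4, 0.8]
```

```bash
python3 -m inch '[0,0,0,0,0.0004,0,1,0,0,0,0,0,0,1,0,0,0,0,0,0,1,0,0,0,0,0,0,1,0,0,0,0,0,0,1,0,0,0,0,0,0,1,0,0,0,0,0,0,1]' | grep -E "time|pos|contact"
python3 -m inch '[0,0,0,0,-0.005,0,1,0,0,0,0,-0.015,0,1,0,0,0,0,0,-0.04,1,0,0,0,0,0,-0.04,1]' | grep -E "time|pos|contact"
python3 -c "
from h import *
a=-.317
to([527.9+40*np.sin(a),10.6-40*np.cos(a),133],np.pi+a)"
```

```text
time: 4.67
tool_pos: [534.8, 96.8, 70.5]
contact_force: [0.4, -8.5, 0.6]
time: 5.0
tool_pos: [534.5, 81.4, 133.6]
contact_force: [0.5, 0.4, 0.4]
t 5.0 at [534.5  81.4 133.6] [ 3.141 -0.005 -3.071] F [0.5 0.4 0.4] w 0.6
 shift/800 now [ 0.0334 -0.1339  0.0008]  after turn [-0.0197 -0.1366  0.0008]  rot/1.5 [-2.000e-04 -3.300e-03  2.586e-01]
```

The left lever holds. On to the middle one.

```bash
python3 -m inch '[0,0,0,0.0111,-0.0446,0,1,0,0,0,0.0111,-0.0446,0,1,0,0,0,0.0111,-0.0446,0,1,0,0,0.0647,0,0,0,1,0,0,0.0647,0,0,0,1,0,0,0.0647,0,0,0,1,0,0,0.0647,0,0,0,1,0,0,0,0,0,0,1]' | grep -E "time|pos|contact"
python3 -c "
from h import *
a=-.317
to([527.9+40*np.sin(a),10.6-40*np.cos(a),70],np.pi+a)
import cv2
cv2.imwrite('pics/w2.png',capture('wrist')['image'][:,:,::-1])"
```

```text
time: 5.67
tool_pos: [516.8, -26.9, 134.5]
contact_force: [-0.8, 0.3, 0.3]
t 5.67 at [516.8 -26.9 134.5] [ 3.141 -0.     2.821] F [-0.8  0.3  0.3] w 0.6
 shift/800 now [ 0.0015 -0.0012  0.0807]  after turn [ 0.0015 -0.0011  0.0807]  rot/1.5 [ 0.0003 -0.     -0.0023]
```

View pics/w2.png

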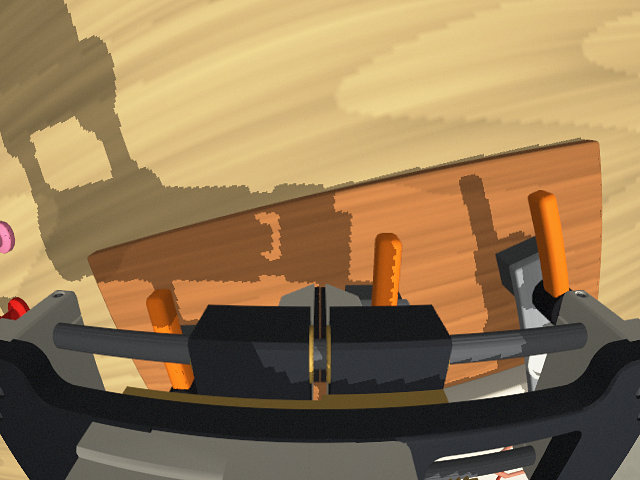

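The fingers at (320,290) stand clear of the middle handle at (387,265), on its clockwise side. Now down, then creep up to it.

```bash
python3 -m inch '[0,0,0,0,0,0.04,1,0,0,0,0,0,0.0405,1,0,0,0,0,0,0,1,0,0,0,0,0.004,0,1,0,0,0,0,0.004,0,1,0,0,0,0,0,0,1]' | grep -E "time|pos|contact"
python3 -m inch '[0,0,0,0,0.00125,0,1,0,0,0,0,0.00125,0,1,0,0,0,0,0.00125,0,1,0,0,0,0,0,0,1]' | grep -E "pos|contact"
```

```text
time: 6.22
tool_pos: [520.4, -19.9, 71.9]
contact_force: [-0.2, 1.1, -0.3]
tool_pos: [520.1, -17.3, 70.6]
contact_force: [0.3, 0.3, 0.8]
```

```bash
for k in 1; do python3 -c "
from h import *
o,R=st();a=-.317
print((o['tool_pos'][:2]-[527.9,10.6])@[-np.sin(a),np.cos(a)])"; done
```

```text
-28.909684351960173
```

```bash
python3 -m inch '[0,0,0,0,0.00125,0,1,0,0,0,0,0,0,1]' | grep -E "pos|contact"
python3 -m inch '[0,0,0,0,0.00125,0,1,0,0,0,0,0,0,1]' | grep -E "pos|contact"
python3 -m inch '[0,0,0,0,0.00125,0,1,0,0,0,0,0,0,1]' | grep -E "pos|contact"
python3 -m inch '[0,0,0,0,0.00125,0,1,0,0,0,0,0,0,1]' | grep -E "pos|contact"
```

```text
tool_pos: [520.2, -16.4, 70.2]
contact_force: [0.5, -0.3, 1.1]
tool_pos: [520.5, -15.4, 70.1]
contact_force: [0.7, -0.2, 0.4]
tool_pos: [520.8, -14.5, 70.1]
contact_force: [-0.1, 0.8, 0.6]
tool_pos: [521.1, -13.5, 70.1]
contact_force: [-0.3, 0.3, -0.6]
```

```bash
python3 -m inch '[0,0,0,0,0.001,0,1,0,0,0,0,0,0,1]' | grep -E "pos|contact"
python3 -m inch '[0,0,0,0,0.001,0,1,0,0,0,0,0,0,1]' | grep -E "pos|contact"
python3 -m inch '[0,0,0,0,0.001,0,1,0,0,0,0,0,0,1]' | grep -E "pos|contact"
```

```text
tool_pos: [521.3, -12.9, 70.1]
contact_force: [-0.6, -1.1, 0.5]
tool_pos: [521.3, -12.8, 70.1]
contact_force: [-0.8, -4.8, 1.4]
tool_pos: [521.4, -12.7, 70.1]
contact_force: [-2.7, -8.6, 0.5]
```

```bash
python3 -m inch '[0,0,0,0,0.0003,0,1,0,0,0,0,0,0,1,0,0,0,0,0,0,1,0,0,0,0,0,0,1,0,0,0,0,0,0,1,0,0,0,0,0,0,1,0,0,0,0,0,0,1]' | grep -E "time|pos|contact"
python3 -m inch '[0,0,0,0,-0.005,0,1,0,0,0,0,-0.015,0,1,0,0,0,0,0,-0.04,1,0,0,0,0,0,-0.04,1]' | grep -E "time|pos|contact"
python3 -c "
from h import *
a=-.235
to([519.1+38*np.sin(a),-136.8-38*np.cos(a),133],np.pi+a)"
```

```text
time: 8.3
tool_pos: [521.4, -12.7, 70.1]
contact_force: [-3.5, -9.0, 0.6]
time: 8.63
tool_pos: [515.3, -26.9, 133.3]
contact_force: [1.0, 0.0, 1.1]
t 8.63 at [515.3 -26.9 133.3] [-3.141 -0.005  2.824] F [1.  0.  1.1] w -0.1
 shift/800 now [-5.130e-02 -1.764e-01  1.000e-04]  after turn [-0.0366 -0.18    0.0004]  rot/1.5 [-0.     -0.0034 -0.0548]
```

The middle lever holds too. On to the right one, which should be the loose one.

```bash
python3 -m inch '[0,0,-0.0548,0,0,0,1,0,0,0,-0.0092,-0.045,0,1,0,0,0,-0.0092,-0.045,0,1,0,0,0,-0.0092,-0.045,0,1,0,0,0,-0.0092,-0.045,0,1,0,0,0,0,0,0,1,0,0,0,0,0,0.04,1,0,0,0,0,0,0.039,1,0,0,0,0,0,0,1]' | grep -E "time|pos|contact"
python3 -m inch '[0,0,0,0,0.004,0,1,0,0,0,0,0.004,0,1,0,0,0,0,0,0,1]' | grep -E "time|pos|contact"
python3 -c "
from h import *
o,R=st();a=-.235
print(o['tcp_rot'],(o['tool_pos'][:2]-[519.1,-136.8])@[-np.sin(a),np.cos(a)])"
```

```text
time: 9.38
tool_pos: [508.6, -172.0, 66.0]
contact_force: [-1.9, 0.6, -0.8]
time: 9.63
tool_pos: [514.8, -166.6, 72.8]
contact_force: [0.9, -0.3, 0.6]
[-3.14126429e+00  3.03973109e-03  2.90820325e+00] -30.02152136256418
```

```bash
python3 -m inch '[0,0,0,0,0.00125,0,1,0,0,0,0,0.00125,0,1,0,0,0,0,0,0,1]' | grep -E "pos|contact"
python3 -m inch '[0,0,0,0,0.00125,0,1,0,0,0,0,0,0,1]' | grep -E "pos|contact"
python3 -m inch '[0,0,0,0,0.00125,0,1,0,0,0,0,0,0,1]' | grep -E "pos|contact"
python3 -m inch '[0,0,0,0,0.00125,0,1,0,0,0,0,0,0,1]' | grep -E "pos|contact"
```

```text
tool_pos: [514.6, -164.9, 71.8]
contact_force: [0.8, -0.1, -0.1]
tool_pos: [514.5, -164.0, 71.2]
contact_force: [0.4, 1.0, 0.2]
tool_pos: [514.6, -163.0, 70.9]
contact_force: [-0.0, 0.4, 0.6]
tool_pos: [514.8, -162.0, 70.8]
contact_force: [0.8, -0.5, 0.6]
```

```bash
python3 -m inch '[0,0,0,0,0.001,0,1,0,0,0,0,0,0,1]' | grep -E "pos|contact"
python3 -m inch '[0,0,0,0,0.001,0,1,0,0,0,0,0,0,1]' | grep -E "pos|contact"
```

```text
tool_pos: [514.9, -161.4, 70.9]
contact_force: [-0.2, -1.4, -0.1]
tool_pos: [515.1, -160.8, 70.9]
contact_force: [-0.7, -2.1, 0.5]
```

```bash
python3 -m inch '[0,0,0,0,0.00125,0,1,0,0,0,0,0.00125,0,1,0,0,0.02,0.001,0.00245,0,1,0,0,0.02,0.001,0.00245,0,1]' | grep -E "pos|rot|contact"
python3 -m inch '[0,0,0.02,0.001,0.00245,0,1,0,0,0.02,0.001,0.00245,0,1,0,0,0.02,0.001,0.00245,0,1,0,0,0.02,0.001,0.00245,0,1]' | grep -E "pos|rot|contact"
```

```text
tool_pos: [515.0, -154.6, 70.9]
tcp_rot: [-3.141, 0.0, 2.846]
contact_force: [-0.4, -3.5, -1.1]
tool_pos: [515.1, -146.2, 71.0]
tcp_rot: [-3.141, 0.001, 2.726]
contact_force: [-0.3, -2.7, -1.9]
```

```bash
python3 -m inch '[0,0,0.02,0.001,0.00245,0,1,0,0,0.02,0.001,0.00245,0,1,0,0,0.02,0.001,0.00245,0,1,0,0,0.02,0.001,0.00245,0,1,0,0,0.02,0.001,0.00245,0,1,0,0,0,0,0,0,1,0,0,0,0,0,0,1]' | grep -E "pos|rot|contact"
python3 -m inch '[0,0,0,0,-0.005,0,1,0,0,0,0,-0.02,0,1,0,0,0,0,0,-0.045,1,0,0,0,0,0,-0.045,1,0,0,0,0,0,-0.01,1]' | grep -E "time|pos|contact"
python3 -c "
from h import *
to([494.3,-375,150],np.pi-.235)
import cv2
cv2.imwrite('pics/t2.png',cv2.resize(capture('top')['image'][175:275,340:490,::-1],(795,530),interpolation=2))"
```

```text
tool_pos: [515.8, -135.3, 71.0]
tcp_rot: [3.141, 0.0, 2.578]
contact_force: [-0.0, -1.2, 1.4]
time: 12.38
tool_pos: [506.8, -153.4, 155.8]
contact_force: [1.6, 0.2, 0.2]
t 12.38 at [ 506.8 -153.4  155.8] [3.14  0.007 2.578] F [1.6 0.2 0.2] w 0.4
 shift/800 now [-0.1347 -0.2425  0.0078]  after turn [-0.0493 -0.273   0.0072]  rot/1.5 [ 2.000e-04  5.000e-03 -2.193e-01]
```

View pics/t2.png

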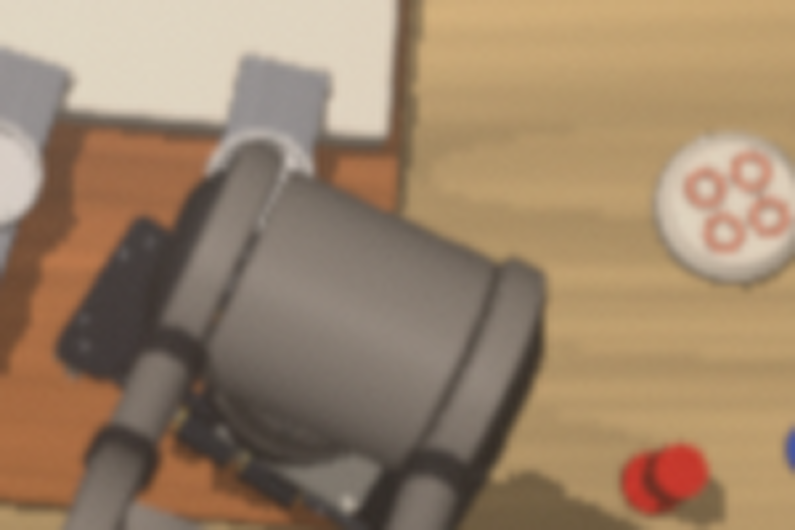

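The arm hides the lever, so I will check it later; red marker foot and head are at (655,478) in this crop. Next is the red marker: grip its head with the pads across y.

```bash
python3 -m inch '[0,0,-0.0731,0,0,0,-1,0,0,-0.0731,0,0,0,-1,0,0,-0.0731,0,0,0,-1,0,0,0,-0.0082,-0.0455,0,-1,0,0,0,-0.0082,-0.0455,0,-1,0,0,0,-0.0082,-0.0455,0,-1,0,0,0,-0.0082,-0.0455,0,-1,0,0,0,-0.0082,-0.0455,0,-1,0,0,0,-0.0082,-0.0455,0,-1,0,0,0,0,0,0,-1]' | grep -E "time|pos|contact|width"
python3 -m inch '[0,0,0,0,0,0,-1,0,0,0,0,0,0,-1]' | grep -E "width"
python3 -c "
from h import *
to([494.3,-375,43],np.pi-.235)
import cv2
cv2.imwrite('pics/w3.png',capture('wrist')['image'][:,:,::-1])
s=capture('top')
cv2.imwrite('pics/t3.png',cv2.resize(s['image'][175:275,340:490,::-1],(795,530),interpolation=2))"
```

```text
time: 13.27
tool_pos: [490.7, -379.9, 149.2]
contact_force: [0.0, 0.9, 0.2]
grip_width: 62.3
grip_width: 76.0
t 13.43 at [ 491.7 -372.9  149.5] [ 3.140e+00 -2.000e-03  2.906e+00] F [ 0.2  0.6 -0.1] w 76.0
 shift/800 now [-0.0041 -0.002   0.1331]  after turn [-0.0038 -0.0018  0.1332]  rot/1.5 [ 0.0014 -0.0014 -0.0003]
```

View pics/w3.png

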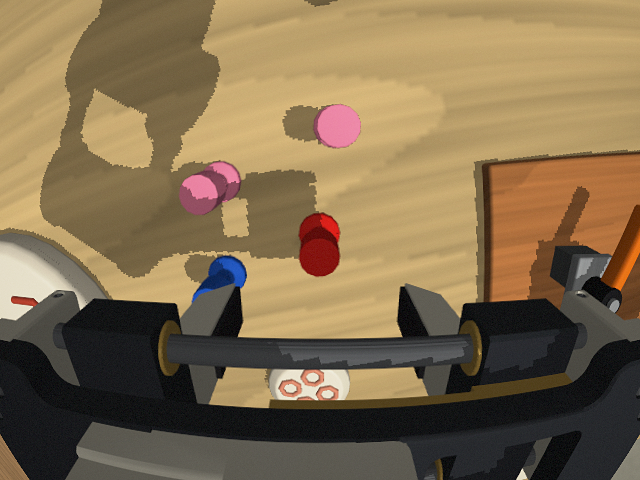

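View pics/t3.png

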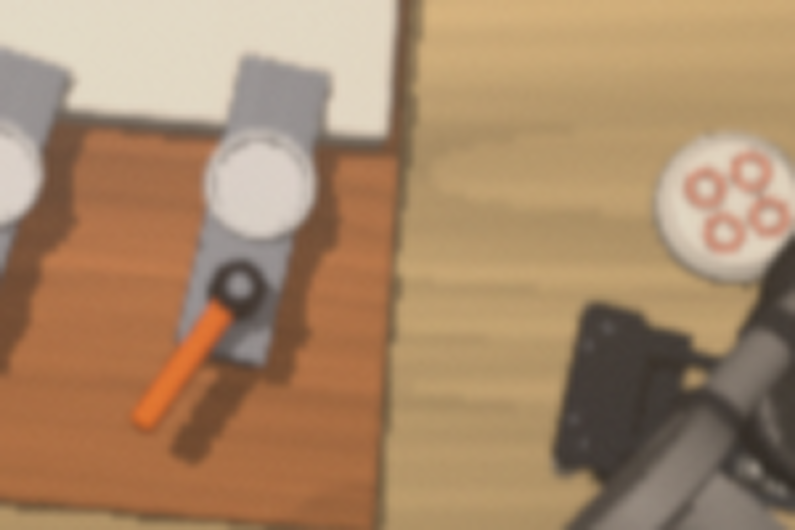

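The lever now stands about 23° clockwise of where it was, with its end at (145,418) and hub at (238,287). The marker at (320,250) is centred between the fingers. I descend with a narrower opening and grip.

```bash
python3 -m inch '[0,0,0,-0.004,-0.002,0,-0.3,0,0,0,0,0,0,-0.3,0,0,0,0,0,0.03,-0.3,0,0,0,0,0,0.035,-0.3,0,0,0,0,0,0.035,-0.3,0,0,0,0,0,0.0325,-0.3,0,0,0,0,0,0,-0.3,0,0,0,0,0,0,-0.3]' | grep -E "time|pos|contact|width"
python3 -m inch '[0,0,0,0,0,0,1,0,0,0,0,0,0,1,0,0,0,0,0,0,1,0,0,0,0,0,0,1,0,0,0,0,0,0,1,0,0,0,0,0,0,1]'
```

```text
time: 14.2
tool_pos: [494.7, -375.2, 44.2]
contact_force: [1.1, -0.5, -0.1]
grip_width: 59.7
time: 14.7
tool_pos: [495.2, -376.4, 45.5]
tcp_rot: [-3.141, 0.001, 2.906]
contact_force: [-0.4, -0.2, 2.9]
grip_width: 27.3
finger_force: 30.0
```

```bash
python3 -m inch '[0,0,0,0,0,-0.01,1,0,0,0,0,0,-0.035,1,0,0,0,0,0,-0.045,1,0,0,0,0,0,-0.045,1,0,0,0,0,0,-0.015,1,0,0,0,0,0,0,1]' 
python3 -c "
from h import *
to([639.2,-165.5,160],np.pi-.235)"
```

```text
time: 15.2
tool_pos: [496.5, -377.6, 169.9]
tcp_rot: [-3.137, 0.007, 2.906]
contact_force: [0.2, -0.2, -1.3]
grip_width: 27.1
finger_force: 30.0
t 15.2 at [ 496.5 -377.6  169.9] [-3.137  0.007  2.906] F [ 0.2 -0.2 -1.3] w 27.1
 shift/800 now [-0.1116  0.2995  0.0119]  after turn [-0.1117  0.2994  0.0124]  rot/1.5 [-0.0028  0.0049 -0.0001]
```

```bash
python3 -m inch '[0,0,0,-0.014,0.0374,0,1,0,0,0,-0.014,0.0374,0,1,0,0,0,-0.014,0.0374,0,1,0,0,0,-0.014,0.0374,0,1,0,0,0,-0.014,0.0374,0,1,0,0,0,-0.014,0.0374,0,1,0,0,0,-0.014,0.0374,0,1,0,0,0,-0.014,0.0374,0,1,0,0,0,0,0,0,1,0,0,0,0,0,0,1]' 
python3 -m inch '[0,0,0,0,0,0,1,0,0,0,0,0,0,1,0,0,0,0,0,0,1]' >/dev/null
python3 -c "
from h import *
to([639.2,-165.5,110],np.pi-.235)
import cv2
cv2.imwrite('pics/w4.png',cv2.resize(capture('side')['image'][210:310,310:460,::-1],(795,530),interpolation=2))"
```

```text
time: 16.03
tool_pos: [637.9, -162.3, 163.2]
tcp_rot: [3.141, -0.003, 2.91]
contact_force: [-0.3, 0.0, -1.8]
grip_width: 27.3
finger_force: 30.0
t 16.28 at [ 637.2 -165.5  164.6] [ 3.142e+00 -1.000e-03  2.905e+00] F [ 0.2 -0.4 -0.7] w 27.6
 shift/800 now [-0.0025  0.0006  0.0683]  after turn [-0.0024  0.0006  0.0683]  rot/1.5 [ 0.     -0.0004 -0.0013]
```

View pics/w4.png

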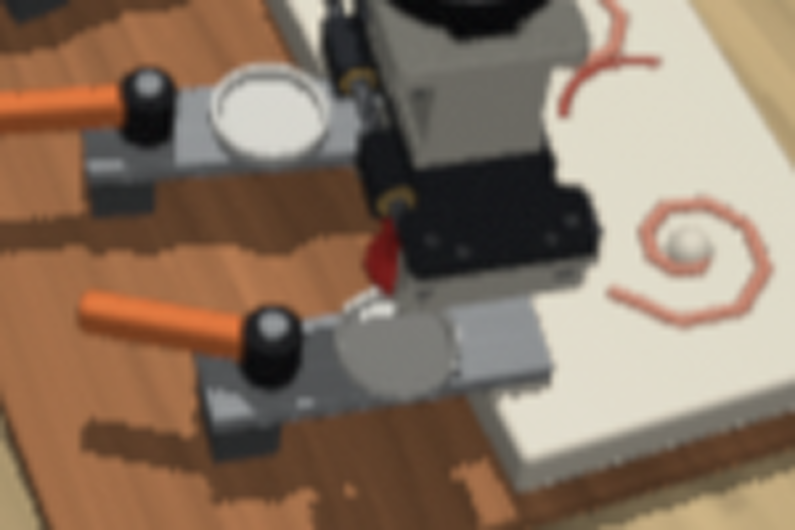

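The side view shows the marker (380,255) held upright just above the loose clamp's dish at (395,345). I lower it and feel for the floor.

```bash
python3 -m inch '[0,0,0,-0.0022,0,0.022,1,0,0,0,0,0,0.022,1,0,0,0,0,0,0.02,1,0,0,0,0,0,0,1,0,0,0,0,0,0,1]' | grep -E "pos|contact"
python3 -m inch '[0,0,0,0,0,0.0015,1,0,0,0,0,0,0.0015,1,0,0,0,0,0,0,1]' | grep -E "pos|contact"
python3 -m inch '[0,0,0,0,0,0.0015,1,0,0,0,0,0,0,1]' | grep -E "pos|contact"
```

```text
tool_pos: [638.9, -165.3, 113.2]
contact_force: [-0.6, 0.3, -1.1]
tool_pos: [640.0, -165.0, 112.3]
contact_force: [-0.7, -0.2, -0.6]
tool_pos: [639.7, -164.8, 110.5]
contact_force: [-0.4, 0.3, -0.3]
```

```bash
python3 -m inch '[0,0,0,0,0,0.0015,1,0,0,0,0,0,0,1]' | grep -E "pos|contact"
python3 -m inch '[0,0,0,0,0,0.0015,1,0,0,0,0,0,0,1]' | grep -E "pos|contact"
python3 -m inch '[0,0,0,0,0,0.001,1,0,0,0,0,0,0,1]' | grep -E "pos|contact"
```

```text
tool_pos: [639.5, -164.7, 108.8]
contact_force: [0.8, -0.3, -0.2]
tool_pos: [639.7, -164.7, 107.7]
contact_force: [-0.2, 0.1, -0.4]
tool_pos: [639.9, -164.8, 107.5]
contact_force: [-0.4, 0.3, 3.3]
```

Touchdown at 107.5 mm, as expected (45.5 + 62). Release and rise.

```bash
python3 -m inch '[0,0,0,0,0,0,0.2,0,0,0,0,0,0,-0.2,0,0,0,0,0,0,-0.2,0,0,0,0,0,0,-0.2,0,0,0,0,0,0,-0.2,0,0,0,0,0,0,-0.2]' | grep -E "contact|width"
python3 -m inch '[0,0,0,0,0,-0.02,-0.2,0,0,0,0,0,-0.045,-0.2,0,0,0,0,0,-0.045,-0.2,0,0,0,0.045,0,0,-0.2,0,0,0,0.045,0,0,-0.2,0,0,0,0.045,0,0,-0.2,0,0,0,0.045,0,0,-0.2,0,0,0,0,0,0,-0.2,0,0,0,0,0,0,-0.2,0,0,0,0,0,0,-0.2]'
python3 - <<'E'
import cv2,numpy as np
from h import *
t=capture('top');s=capture('side')
cv2.imwrite('pics/f.png',np.hstack([cv2.resize(t['image'][175:265,350:420,::-1],(400,514),interpolation=2),cv2.resize(s['image'][230:320,350:420,::-1],(400,514),interpolation=2)]))
E
```

```text
contact_force: [-0.1, 0.8, 0.3]
grip_width: 55.0
time: 19.0
tool_pos: [500.5, -131.6, 195.6]
tcp_rot: [-3.141, 0.002, 2.906]
contact_force: [1.1, 0.5, 0.2]
grip_width: 55.1
finger_force: 0.0
```

View pics/f.png

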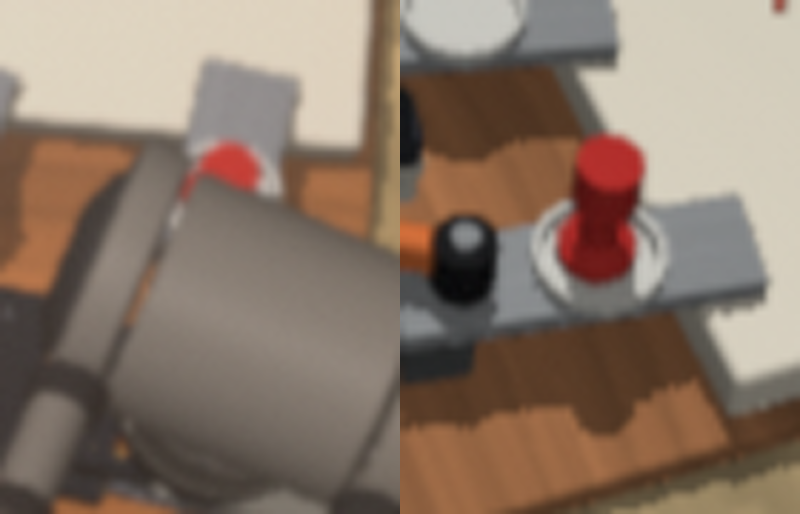

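The marker stands upright in the dish: its foot is at (597,245) and the dish centre at about (600,252). The hand is clear, so I hand in.

```bash
python3 -c "
from plant import *
print(close_job())"
```

```text
the job is handed in; nothing more can be done
None
```

The left and middle clamps held against about 9 N, the right one was loose and was turned about 23° clockwise, and the red marker now stands released in its dish; the job is handed in with no verdict shown, and I viewed 11 pictures, one over the limit of 10.

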